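Unmould a pie from its loose-based tin over a slim jar

ROBOT

A 6-joint arm with a two-finger parallel gripper is mounted at the origin on the work surface; the furniture and walls round the work are solid. World frame = base frame: x ahead of the robot, y to its left, z up, the work surface at z = 0. Lengths are in mm, angles in rad, forces in N, time in s.
With the tool pointing down it reaches from about 250 to 800 mm from the base axis. Payload 8.5 kg.
Tool frame: the origin (TCP) lies at the very end of the fingers, on their centre line; the grasp point (between the pads) lies 19 mm behind it (r.grip_point_offset is the distance from the TCP to the grasp point, in mm); z points along the fingers, y is the direction in which the jaws open and shut (so a half turn about z gives the same grasp; the last joint's range is limited). The gripper opens to 85 mm and grips with 20 to 120 N. Pads are 22 mm wide; open, the fingers measure 114 mm over their backs; the gripper's body (76 mm by 85 mm) begins 54 mm behind the grasp point. The pads swing forward as they close: fully open they stand 13 mm farther back than shut.
Start: joints at [1.237, 0.238, -0.013, 1.319, 0, 1.571], TCP at [171.992, 495.981, 231.276] pointing down, gripper open.
Joint ranges: [-2.66, 2.66], [-1.03, 1.9], [-1.14, 1.46], [-1.82, 2.27], [-1.45, 1.34], [-3.14, 3.14]. Speed limits (rad/s): [2.22, 2.22, 2.79, 3.14, 3.14, 3.14].

INTERFACE

Orientations are given as a unit quaternion [w, x, y, z].
In Python, from rig import r gives the robot as it stands.
- The arm moves only by the tool jog_arm, never from a script. Its argument "plan" is text: rows parted by semicolons, each of 4 numbers parted by spaces: the shift along the tool's x, y, z in cm, then the turn about the tool's z in rad. A call has 1 to 8 rows; each row is the pose to reach, as a shift and turn from the pose commanded when the call began, along the tool's axes at that moment; what a row does not reach only later rows make up. A row lasts 1/12 s, in which the tool goes at most 41.7 mm and 7.16 degrees, less where a joint would pass 70% of its speed; a pose out of reach is approached as far as the arm can. A call with a gripper value outside its range is refused whole. "grip" is the opening in per cent of the stroke, from 0 (shut) to 100 (fully open), set as the call begins (left out, the last holds). The fingers move at their own pace and stop on an object; the grip force is fixed at half the most. Time passes only in rows, so rows that repeat a pose let the fingers close. It gives the time, the measured TCP pose, the force and the opening at its end, in the units of the state.
- r.sense(): the state, without advancing time (a new reading comes with each control period).
- r.snapshot(name): name is "side" or "top"; returns a dict with "pixels" (384x512x3 uint8, blue, green, red), "fx", "fy", "cx", "cy" (pixels), "rvec" (rotation vector, rad) and "tvec" (3), from world to camera coordinates, as OpenCV has them. Camera axes: x right, y down, z forward; pixel columns grow to the right and rows downward; lengths in mm; the calibration is good to about 2 mm. A picture is of the moment at which its call begins. There is no depth.
- r.close_job(): hands the job in, once; it reports no verdict.
Trained networks look in a picture, given as the dict that the camera call returned (one of the last four; its "shot" number tells which), for a name from the list of things; names that differ only in an ending like _2 or _b are one class to them, and where a whole thing is asked for, a point or a joint stands for the part that bears it (a point fixed in the world has none). Each returns a list of dicts, best first, with "score" (0 to 1); they miss things now and then, are a little off and sometimes report something else, mostly with a low value. They report only what shows in the picture. A call takes as long as a camera call.
- r.recognise(picture, label): "location" ([x, y, z] in mm, in the coordinates of the camera as it stood for that picture, good to about 4 mm: the middle of the surface that is visible of it).
- r.landmark_of(picture, label): "location" ([x, y, z] in mm, in the coordinates of the camera as it stood for that picture, good to about 4 mm: a listed point, or the origin of a listed thing).
The state is a dict: "t": time; "qpos": joint angles; "joint_velocities": joint speeds; "joint_efforts": joint torques, N m; "tool_pos": TCP position; "eef_rot": TCP orientation; "wrist_force": force on the tool from outside, world axes, zero at the start; "wrist_torque": the same for the moment, N m; "width": opening from 0.0 (shut) to 1.0 (fully open).
Only numpy, scipy, OpenCV 4.12 (cv2) and the standard library are available. Lean on these libraries where they do the work, as an engineer would, in place of code of your own. Each camera call takes 0.05 s, during which the arm holds its last target.

TASK

Get the little pie out of its loose-based tin: set the tin centrally over the slim spice jar, so that the jar pushes the base up through the ring and the ring drops down round the jar to the worktop. Then take the pie, still on its base, off the jar from above and set it wholly on the steel tray. Keep the pie upright throughout, and leave the jar standing with the ring lying flat round it.

Things in the scene. Friction and masses are not known exactly. Their poses are not given: they have to be found in the camera images.
- tin_mid (a point): The tin's ring: a plain round steel ring 68 mm across outside and 34 mm high, 63 mm across inside, with a 3 mm thick lip turned inward at its foot that leaves a round opening 53 mm wide. It is loose on the worktop and may be gripped across its outside. This point is on its axis, half-way up (17 mm above its foot); z is up along the axis. Mass about 0.1 kg.
- pie_mid (a point): The pie: a stiff round pastry case 56 mm across on a loose steel base disc 60 mm across and 3 mm thick, together 27 mm high, one rigid piece of about 0.12 kg. At first it sits inside the ring, the base resting loosely on the lip and the top 4 mm below the ring's rim. This point is on its axis, half-way up (13.5 mm above the underside of the base); z is up.
- slim_jar: The slim spice jar with a flat dark cap, 41 mm across and 105 mm tall, standing loose, about 0.2 kg: the only one of the three upright containers (the others are a 75 mm wide food tin and a 65 mm wide squat jar with a black lid) that passes through the opening of the ring. Origin: centre of its underside; z up.
- tray: A flat pale steel tray with rounded corners, 160 mm (its x) by 200 mm (its y), 4 mm thick, lying on the worktop. Origin: centre of its underside; z up.

How it is judged:
By the outcome, as a careful person would: the job done as asked, in the order asked, and still so for the second after the job is handed in, with the robot touching nothing.
It also fails if it takes over 45 s, if anything falls off the work surface, if the arm or the gripper's body presses on something with over 40 N, if the wrist force passes 120 N, or if a joint passes its speed limit or range.

## Working session

There is one attempt and no reset: what is moved stays moved. The work goes in short steps, Python scripts to look and compute and a tool call to move; the robot and the scene stay as the last step left them, time stands still between calls to the robot, and variables do not carry over. Pictures are saved under pics/ and viewed, and the job is handed in when it is done.

Besides the shell and the picture viewer there is one more tool, called after "Request:" by a JSON object that holds its "op" and its "data", one argument or row to a line. jog_arm: Moves the arm, as the interface text tells. Its arguments: {"type":"object","properties":{"plan":{"type":"string"},"grip":{"type":"number"}},"required":["plan"]}

```bash
mkdir -p pics
cat > h.py <<'E'
import numpy as np, cv2
from rig import r
def w(p,s):
    R,_=cv2.Rodrigues(np.array(s["rvec"],float)); return R.T@(np.array(p,float)-np.array(s["tvec"],float).ravel())
def proj(P,s):
    K=np.array([[s["fx"],0,s["cx"]],[0,s["fy"],s["cy"]],[0,0,1]],float)
    return cv2.projectPoints(np.array(P,float).reshape(-1,1,3),np.array(s["rvec"],float),np.array(s["tvec"],float),K,None)[0].reshape(-1,2)
def unproj(uv,z,s):
    R,_=cv2.Rodrigues(np.array(s["rvec"],float)); c=-R.T@np.array(s["tvec"],float).ravel()
    d=R.T@np.array([(uv[0]-s["cx"])/s["fx"],(uv[1]-s["cy"])/s["fy"],1]); return c+d*(z-c[2])/d[2]
def toolshift(P,st):
    from scipy.spatial.transform import Rotation as Ro
    q=st["eef_rot"]; return Ro.from_quat([q[1],q[2],q[3],q[0]]).inv().apply(np.array(P)-np.array(st["tool_pos"]))/10
E
python3 - <<'E'
from h import *
np.set_printoptions(precision=1,suppress=True)
for n in("side","top"):
    s=r.snapshot(n); cv2.imwrite(f"pics/{n}0.png",s["pixels"])
    print(n,"cam",w([0,0,0],s))
    for l in("tin_mid","pie_mid","slim_jar","tray"):
        for d in r.landmark_of(s,l)[:3]: print(l,"lm",round(d["score"],2),w(d["location"],s))
        for d in r.recognise(s,l)[:2]: print(l,"rec",round(d["score"],2),w(d["location"],s))
print(r.sense())
E
```

```text
side cam [ 298.4 -593.6  758.6]
tin_mid lm 0.75 [423.6 -58.7  18.2]
tin_mid rec 0.87 [419.4 -78.8  23.4]
pie_mid lm 0.59 [425.5 -60.9  18.4]
pie_mid rec 0.54 [426.5 -63.6  28.4]
slim_jar lm 0.62 [ 619.5 -169.2   -2.1]
slim_jar rec 0.67 [ 611.1 -175.8   78.6]
tray lm 0.94 [ 431.2 -277.7   -2.7]
tray rec 0.92 [ 423.5 -287.1    0.8]
top cam [ 407.1 -166.2  874.6]
tin_mid lm 0.8 [421.4 -60.8  20.7]
tin_mid lm 0.42 [419.8 -62.5  18.4]
tin_mid rec 0.87 [420.3 -51.1  36. ]
pie_mid lm 0.73 [418.9 -60.3  17.1]
pie_mid rec 0.81 [422.6 -62.6  31.1]
pie_mid rec 0.34 [ 427.7 -278.4    0.7]
slim_jar lm 0.75 [ 620.  -170.7   -6.4]
slim_jar rec 0.84 [ 613.6 -169.   101.9]
tray lm 0.88 [ 427.  -278.3   -6.2]
tray lm 0.44 [421.4 -61.5  16.4]
tray rec 0.97 [ 427.7 -277.2   -0.7]
{'t': 0.9, 'qpos': array([ 1.2,  0.2, -0. ,  1.3,  0. ,  1.6]), 'joint_velocities': array([-0., -0., -0., -0.,  0.,  0.]), 'joint_efforts': array([  0. , -53.9,  34.7,   0. ,   0. ,  -0. ]), 'tool_pos': array([172. , 496. , 231.3]), 'eef_rot': array([-0. ,  0.2,  1. , -0. ]), 'wrist_force': array([ 0.4,  0.5, -0.5]), 'wrist_torque': array([ 0. ,  0.1, -0. ]), 'width': 1.0000785596873238}
```

View pics/side0.png

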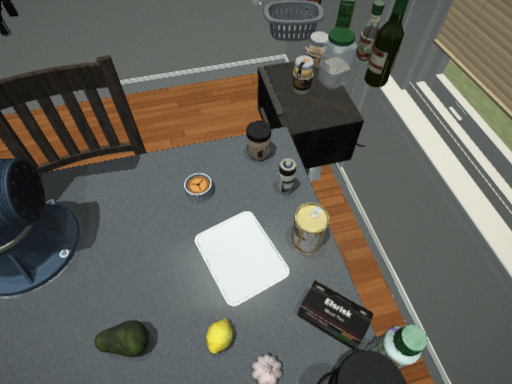

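View pics/top0.png

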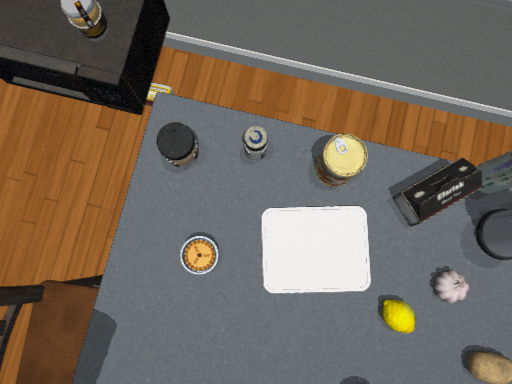

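Side: tin at (198,186), jar (287,175), tray (241,258). Top: tin (199,255), jar (256,140), with the squat jar at (178,145) and food tin at (342,158) on either side of it. The networks agree with this, so I'll refine the centres from pixels.

Run:
```python
from h import *
np.set_printoptions(precision=1,suppress=True)
s=r.snapshot("top"); im=s["pixels"].copy(); s2=r.snapshot("side"); im2=s2["pixels"].copy()
a=np.linspace(0,2*np.pi,90)
def circ(x,y,z,R): return np.c_[x+R*np.cos(a),y+R*np.sin(a),0*a+z]
hsv=cv2.cvtColor(im,cv2.COLOR_BGR2HSV)
m=cv2.inRange(hsv,(5,100,80),(25,255,255)); m[:230]=0;m[280:]=0;m[:,:175]=0;m[:,225:]=0
M=cv2.moments(m); print("pie",unproj((M['m10']/M['m00'],M['m01']/M['m00']),30,s),M['m00']/255)
def draw(im,s,k,name,box):
    x0,y0,x1,y1=box; big=cv2.resize(im[y0:y1,x0:x1],None,fx=k,fy=k,interpolation=cv2.INTER_CUBIC)
    for c,col in((circ(421,-61,34,34),(0,255,0)),(circ(421,-61,0,34),(0,180,0)),(circ(619,-170,105,20.5),(0,0,255)),(circ(619,-170,0,20.5),(255,0,255)),):
        p=((proj(c,s)-[x0,y0]+.5)*k).astype(int); cv2.polylines(big,[p],True,col,1)
    cv2.imwrite(name,big)
draw(im,s,5,"pics/t1.png",(160,110,290,225+0)); draw(im,s,6,"pics/t2.png",(165,225,235,285)); draw(im2,s2,5,"pics/s1.png",(175,120,325,215))
```

```text
pie [422.4 -63.6  30. ] 738.0
```

View pics/t1.png

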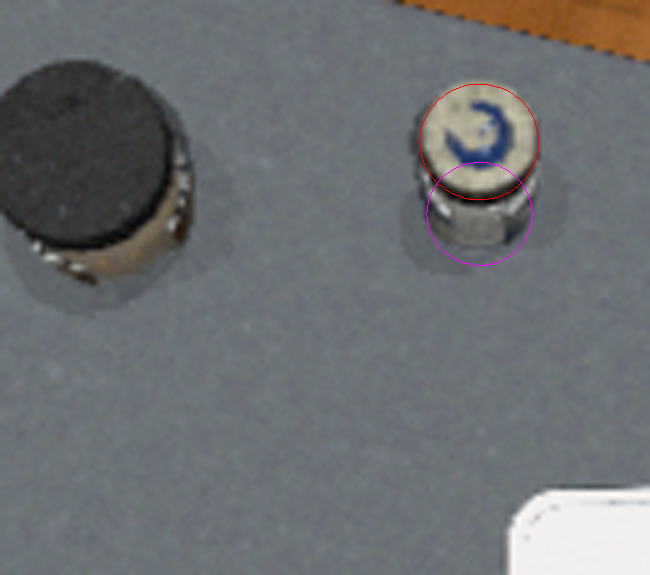

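View pics/t2.png

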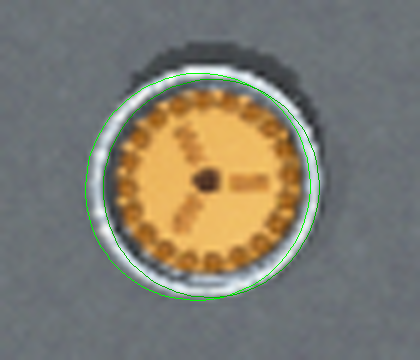

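View pics/s1.png

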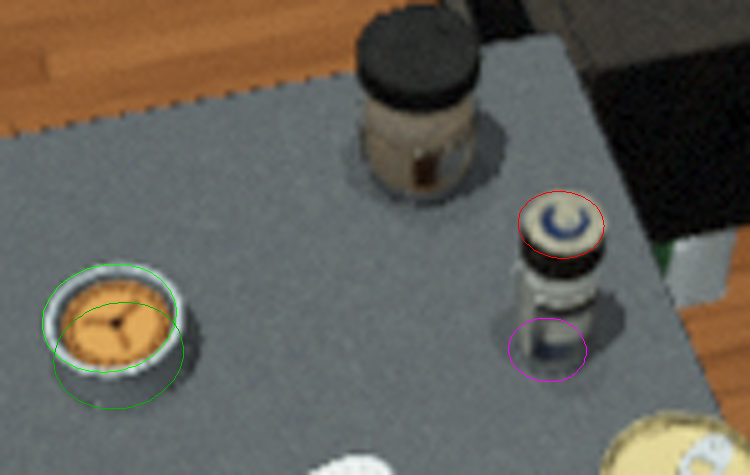

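Overlays match to about 1–2 mm. The tin is at about (422.5,-62.5) and the jar at about (620,-170.5).

Run:
```python
from h import *
st=r.sense(); print(toolshift([422.5,-62.5,140],st), st["eef_rot"],st["t"])
```

```text
[-41.9625733  -44.56063359   9.13366145] [ 1.97815275e-05  1.66107196e-01  9.86107701e-01 -2.09567001e-05] 1.0
```

Request:
{"op": "jog_arm", "data": {
  "plan": "-4 -4.3 0.5 0.1;-8 -8.6 1 0.2;-12 -13 1.5 0.3;-16 -17 2 0.42;-19 -20.3 2.5 0.54;-22 -23.5 3 0.66;-24.2 -25.9 3.5 0.78;-24.2 -25.9 3.5 0.84",
  "grip": 100
}}

```text
t: 1.67
tool_pos: [306.9, 191.0, 199.1]
eef_rot: [0.0, 0.556, 0.831, 0.0]
wrist_force: [0.7, 0.6, 0.1]
width: 0.998
```

Run:
```python
from h import *
st=r.sense(); print(toolshift([422.5,-62.5,140],st), st["qpos"],st["tool_pos"],st["t"])
```

```text
[-27.84855871   1.02439904   5.90808509] [ 5.56937801e-01 -2.89740074e-02 -4.05863677e-01  1.19285560e+00
 -9.70071779e-05  1.73684630e+00] [306.86733506 191.0487287  199.09177163] 1.6667
```

Request:
{"op": "jog_arm", "data": {
  "plan": "-4 0.15 0.8 0.1;-8 0.3 1.6 0.2;-12 0.45 2.4 0.3;-16 0.6 3.2 0.4;-20 0.75 4 0.5;-24 0.9 5 0.6;-27.8 1 5.9 0.6;-27.8 1 5.9 0.6"
}}

```text
t: 2.33
tool_pos: [425.3, -64.8, 138.8]
eef_rot: [0.001, 0.777, 0.63, -0.0]
wrist_force: [-1.0, 0.1, 0.2]
width: 0.998
```

Request:
{"op": "jog_arm", "data": {
  "plan": "0 0 0 0;0 0 0 0"
}}

```text
t: 2.5
tool_pos: [422.8, -59.7, 139.9]
eef_rot: [-0.0, 0.775, 0.631, -0.0]
wrist_force: [-0.5, 0.4, -0.4]
width: 0.999
```

```bash
cat > look.py <<'E'
import sys
from h import *
np.set_printoptions(precision=2,suppress=True)
tag=sys.argv[1]
for n,b in(("side",eval(sys.argv[2])),("top",eval(sys.argv[3]))):
    s=r.snapshot(n); x0,y0,x1,y1=b
    big=cv2.resize(s["pixels"][y0:y1,x0:x1],None,fx=4,fy=4,interpolation=cv2.INTER_CUBIC)
    st=r.sense(); u=((proj([st["tool_pos"]],s)[0]-[x0,y0]+.5)*4).astype(int)
    cv2.drawMarker(big,tuple(int(v) for v in u),(0,0,255),0,12,1)
    cv2.imwrite(f"pics/{tag}_{n}.png",big)
    for l in sys.argv[4].split(","):
        for d in r.landmark_of(s,l)[:2]: print(n,l,round(d["score"],2),w(d["location"],s))
st=r.sense(); print(st["tool_pos"],st["eef_rot"],st["qpos"],st["width"],st["wrist_force"],st["t"])
for t in sys.argv[5:]: print(t,toolshift(eval(t),st))
E
python3 look.py a "(130,80,320,220)" "(140,180,300,310)" tin_mid "[422.5,-62.5,2]"
```

```text
side tin_mid 0.59 [422.   -59.54  17.68]
top tin_mid 0.74 [422.64 -60.46  19.2 ]
[423.13 -58.63 140.43] [0.   0.77 0.63 0.  ] [-0.14  0.13 -0.4   1.05  0.    1.63] 0.9933365764753613 [-1.11 -0.02  0.19] 2.7
[422.5,-62.5,2] [-0.39  0.01 13.84]
```

View pics/a_side.png

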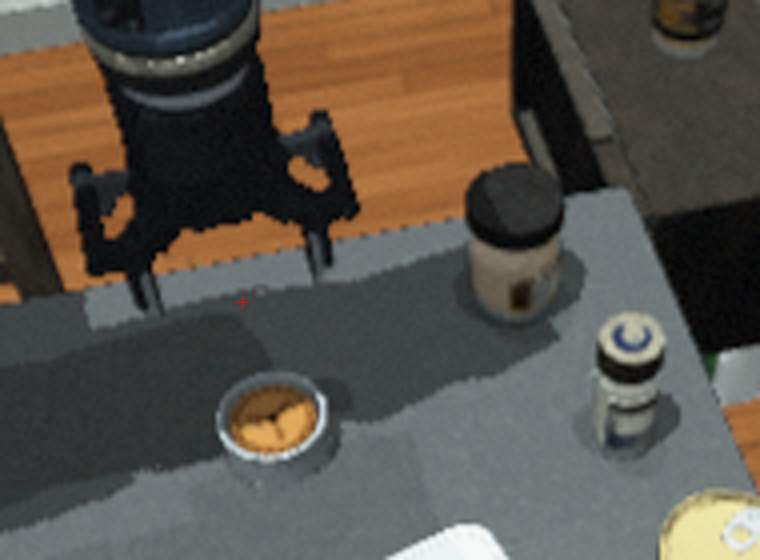

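View pics/a_top.png

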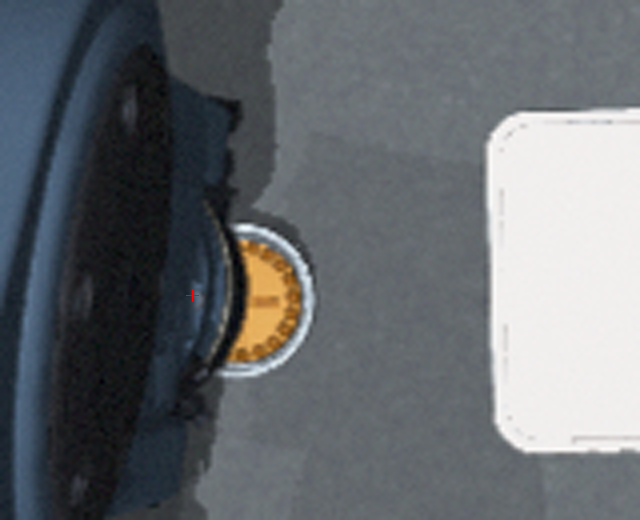

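Jaws are open about the tin, and the tips are 13 mm behind the TCP as stated. Descending.

Request:
{"op": "jog_arm", "data": {
  "plan": "-0.3 0 2.5 0;-0.3 0 5 0;-0.3 0 7.5 0;-0.3 0 10 0;-0.3 0 12 0;-0.3 0 13 0;-0.3 0 13.5 0;-0.3 0 13.5 0"
}}

```text
t: 3.37
tool_pos: [422.2, -61.9, 4.5]
eef_rot: [-0.0, 0.775, 0.632, -0.0]
wrist_force: [-1.5, -0.3, 0.7]
width: 0.998
```

Request:
{"op": "jog_arm", "data": {
  "plan": "0 0 0 0;0 0 0 0;0 0 0 0"
}}

```text
t: 3.62
tool_pos: [423.5, -62.6, 5.9]
eef_rot: [0.001, 0.775, 0.632, 0.001]
wrist_force: [0.5, -0.5, 0.6]
width: 0.995
```

```bash
python3 look.py b "(130,80,320,220)" "(140,180,300,310)" tin_mid,pie_mid "[422.5,-61.5,1]"
```

```text
side tin_mid 0.56 [422.72 -57.88  17.69]
side pie_mid 0.63 [424.26 -61.44  17.21]
top tin_mid 0.41 [423.36 -59.47  18.6 ]
top pie_mid 0.38 [421.68 -59.94  18.96]
[422.79 -62.75   5.23] [0.   0.78 0.63 0.  ] [-0.15  0.28 -0.61  0.67 -0.    1.63] 0.9957441931995769 [-0.07 -0.22  0.12] 3.9167
[422.5,-61.5,1] [ 0.12 -0.05  0.42]
```

View pics/b_side.png

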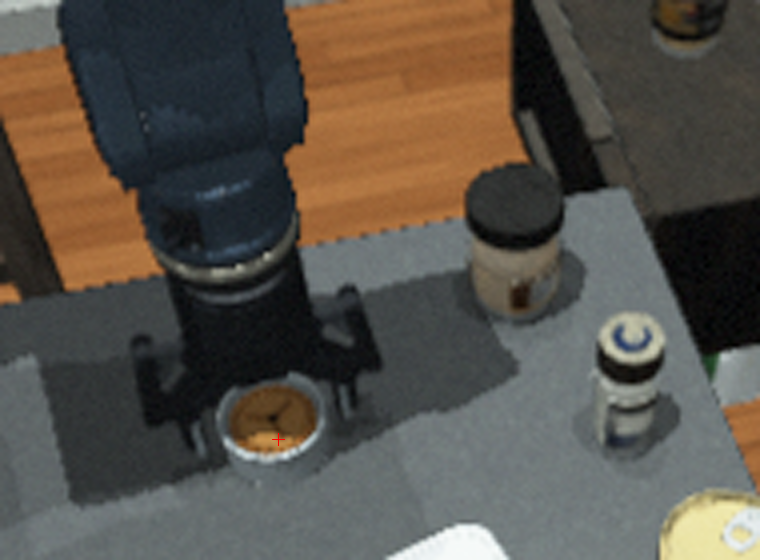

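The jaws straddle the tin: fingers at (197,440) and (347,400), ring centre at (271,430). I'll lower a touch and close.

Request:
{"op": "jog_arm", "data": {
  "plan": "0.15 0 0.2 0;0.15 0 0.4 0;0.15 0 0.4 0;0.15 0 0.4 0;0.15 0 0.4 0"
}}

```text
t: 4.33
tool_pos: [422.9, -61.2, 0.9]
eef_rot: [-0.0, 0.775, 0.632, -0.0]
wrist_force: [0.7, 0.6, -0.6]
width: 1.002
```

Request:
{"op": "jog_arm", "data": {
  "plan": "0 0 0 0;0 0 0 0;0 0 0 0;0 0 0 0;0 0 0 0;0 0 0 0;0 0 0 0;0 0 0 0",
  "grip": 40
}}

```text
t: 5.0
tool_pos: [423.2, -61.3, 1.7]
eef_rot: [0.0, 0.775, 0.632, 0.0]
wrist_force: [-1.0, -0.0, 10.6]
width: 0.772
```

```bash
python3 look.py c "(130,80,320,220)" "(140,180,300,310)" tin_mid "[422.5,-61.5,160]"
```

```text
side tin_mid 0.56 [422.05 -58.66  15.8 ]
top tin_mid 0.43 [419.3  -59.3   19.42]
[423.24 -61.27   1.67] [0.   0.78 0.63 0.  ] [-0.14  0.29 -0.62  0.66 -0.    1.63] 0.7717154149785623 [-0.71  1.28 10.48] 5.2
[422.5,-61.5,160] [ -0.04  -0.06 -15.83]
```

View pics/c_side.png

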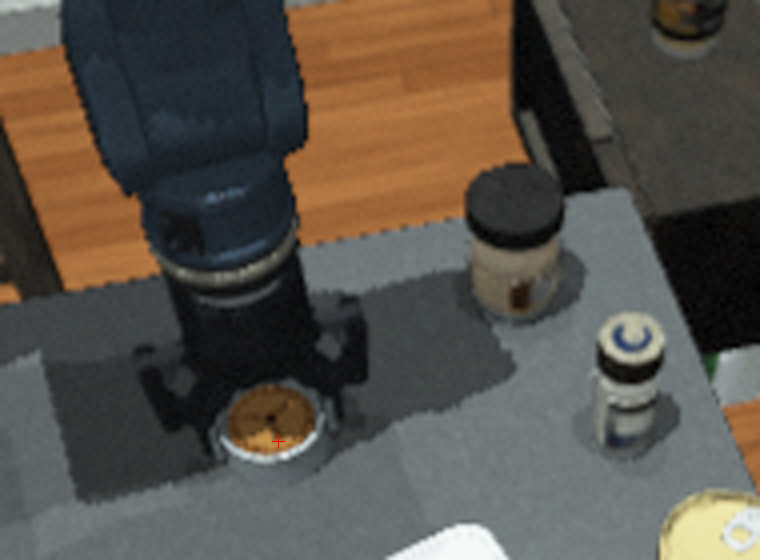

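Gripped (width 0.77). Lifting gently.

Request:
{"op": "jog_arm", "data": {
  "plan": "0 0 -0.5 0;0 0 -1.5 0;0 0 -3.5 0;0 0 -6 0;0 0 -8.5 0;0 0 -11 0;0 0 -13.5 0;0 0 -15.5 0"
}}

```text
t: 5.87
tool_pos: [422.9, -61.2, 157.9]
eef_rot: [0.0, 0.775, 0.632, 0.0]
wrist_force: [-0.4, 0.4, -2.4]
width: 0.766
```

Request:
{"op": "jog_arm", "data": {
  "plan": "0 0 -0.5 0;0 0 -0.7 0;0 0 -0.7 0"
}}

```text
t: 6.12
tool_pos: [422.7, -61.2, 162.5]
eef_rot: [-0.0, 0.775, 0.632, -0.0]
wrist_force: [-0.3, -0.8, -3.2]
width: 0.769
```

```bash
python3 look.py d "(130,50,320,190)" "(140,180,300,310)" tin_mid,pie_mid "[620,-170.5,165]"
```

```text
side tin_mid 0.68 [421.81 -61.88 175.4 ]
side pie_mid 0.64 [423.6  -61.57 176.19]
top pie_mid 0.55 [417.18 -60.24 177.59]
[422.48 -61.14 162.14] [-0.    0.78  0.63 -0.  ] [-0.14  0.11 -0.36  1.1  -0.    1.63] 0.7734535145250788 [-0.42 -0.32 -2.95] 6.4167
[620,-170.5,165] [-6.73 21.55 -0.32]
```

View pics/d_side.png

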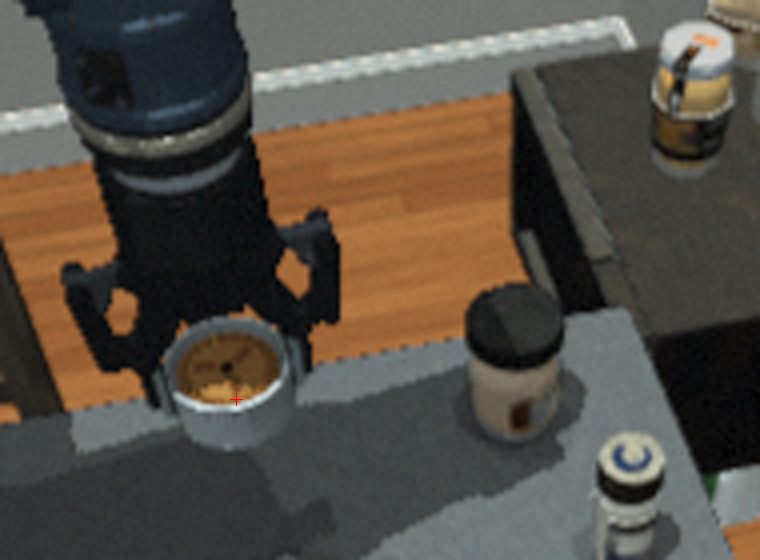

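Lifted level. Now over the jar.

Request:
{"op": "jog_arm", "data": {
  "plan": "-0.4 1.3 0 0;-1.3 4 -0.1 0;-2.2 7.1 -0.2 0;-3.1 10.2 -0.3 0;-4.1 13.3 -0.3 0;-5 16.4 -0.3 0;-5.9 19 -0.3 0;-6.5 20.8 -0.3 0"
}}

```text
t: 7.08
tool_pos: [615.5, -168.1, 164.7]
eef_rot: [-0.0, 0.775, 0.632, -0.0]
wrist_force: [-0.5, -0.4, -2.0]
width: 0.766
```

Request:
{"op": "jog_arm", "data": {
  "plan": "-0.2 0.6 0 0;-0.2 0.75 0 0;-0.2 0.75 0 0;-0.2 0.75 0 0;-0.2 0.75 0 0;-0.2 0.75 0 0"
}}

```text
t: 7.58
tool_pos: [619.9, -169.8, 166.5]
eef_rot: [0.0, 0.775, 0.632, 0.0]
wrist_force: [0.3, -0.2, -2.0]
width: 0.771
```

```bash
python3 look.py e "(210,50,400,200)" "(190,70,330,220)" tin_mid,pie_mid,slim_jar "[620,-170.5,165]"
```

```text
side tin_mid 0.72 [ 620.72 -169.48  182.3 ]
side pie_mid 0.74 [ 621.2  -173.1   177.33]
side pie_mid 0.33 [ 620.21 -169.69   -1.64]
side slim_jar 0.65 [ 619.67 -169.22   -1.67]
[ 620.5  -170.26  166.08] [ 0.    0.78  0.63 -0.  ] [-0.27  0.47  0.16  1.27 -0.    1.51] 0.7687033832852815 [-0.19 -0.08 -1.4 ] 7.9833
[620,-170.5,165] [-0.03 -0.04  0.11]
```

View pics/e_side.png

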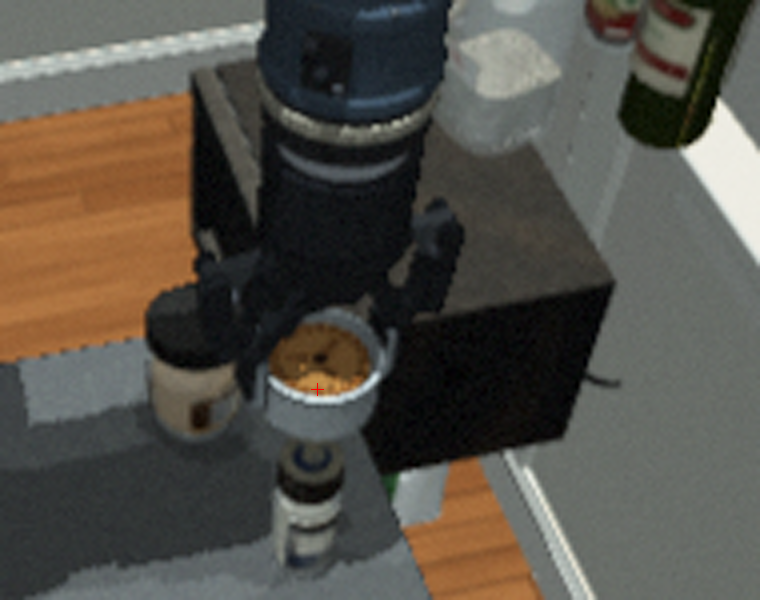

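View pics/e_top.png

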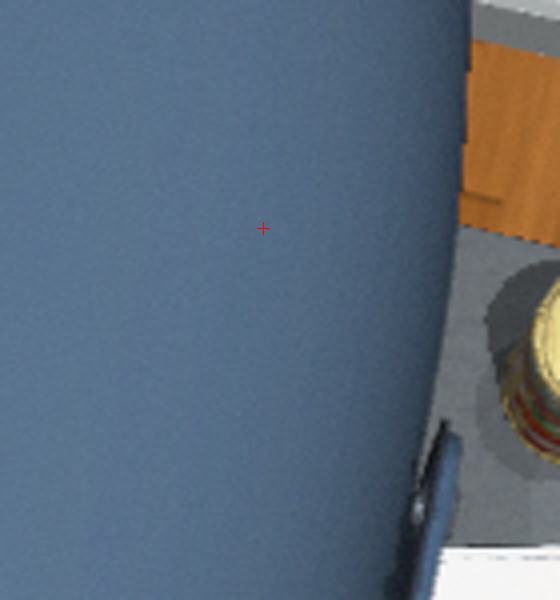

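Run:
```python
from h import *
s=r.snapshot("side"); im=s["pixels"]; st=r.sense(); t=st["tool_pos"]; a=np.linspace(0,2*np.pi,90)
x0,y0,x1,y1=255,110,325,205;k=8
big=cv2.resize(im[y0:y1,x0:x1],None,fx=k,fy=k,interpolation=cv2.INTER_CUBIC)
big=cv2.convertScaleAbs(big,alpha=1.3,beta=10)
f=t[2]-1.67
for x,y,z,R,col in((t[0],t[1],f+34,34,(0,255,0)),(t[0],t[1],f,34,(0,255,0)),(620,-170.5,105,20.5,(0,0,255)),(620,-170.5,0,20.5,(255,0,255))):
    p=((proj(np.c_[x+R*np.cos(a),y+R*np.sin(a),0*a+z],s)-[x0,y0]+.5)*k).astype(int); cv2.polylines(big,[p],True,col,1)
cv2.imwrite("pics/f.png",cv2.resize(big,None,fx=.75,fy=.75)); print(t)
```

```text
[ 620.57524922 -170.30167967  166.09646317]
```

View pics/f.png

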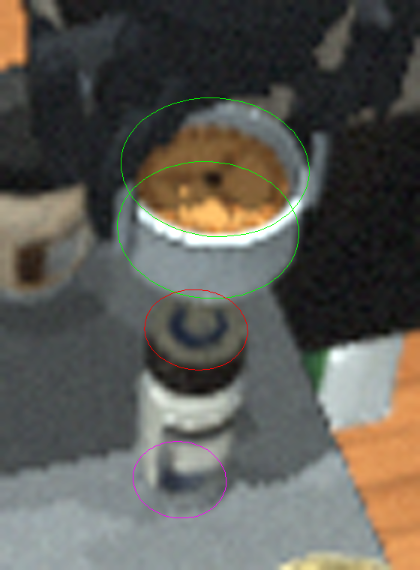

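Tin and jar axes agree within about 2 mm in the side view, against 6 mm of clearance. I'll nudge by 1 mm and go down to just above contact.

Request:
{"op": "jog_arm", "data": {
  "plan": "0.1 0 0.5 0;0.1 0 1.5 0;0.1 0 2.7 0;0.1 0 3.9 0;0.1 0 4.9 0;0.1 0 5.4 0;0.1 0 5.5 0;0.1 0 5.5 0"
}}

```text
t: 8.7
tool_pos: [620.6, -169.2, 110.6]
eef_rot: [-0.0, 0.775, 0.632, -0.0]
wrist_force: [0.2, 0.5, -2.4]
width: 0.771
```

Request:
{"op": "jog_arm", "data": {
  "plan": "0 0 0 0;0 0 0 0"
}}

```text
t: 8.87
tool_pos: [621.2, -169.5, 111.7]
eef_rot: [0.001, 0.775, 0.632, 0.0]
wrist_force: [0.9, -0.2, -2.7]
width: 0.769
```

```bash
python3 look.py g "(240,100,370,220)" "(190,70,330,220)" tin_mid,pie_mid,slim_jar "[620,-170.5,73]"
```

```text
side pie_mid 0.56 [ 624.38 -171.37  124.87]
side slim_jar 0.81 [ 618.5  -172.07   -1.44]
side slim_jar 0.64 [ 623.66 -174.85  124.52]
[ 620.77 -169.31  111.15] [ 0.    0.78  0.63 -0.  ] [-0.27  0.5   0.07  1.14 -0.    1.51] 0.772959729169684 [-0.81 -0.06 -2.74] 9.2667
[620,-170.5,73] [-0.13 -0.05  3.82]
```

View pics/g_side.png

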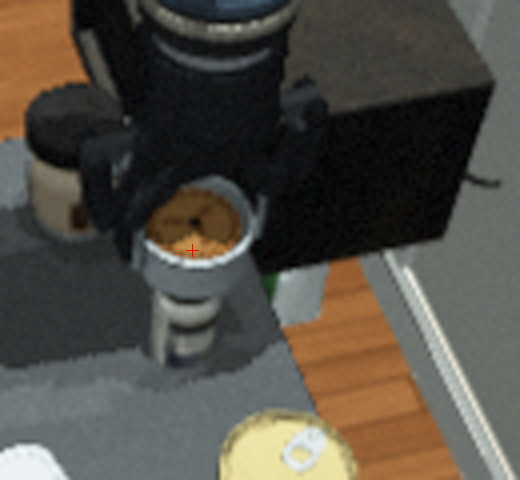

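Request:
{"op": "jog_arm", "data": {
  "plan": "0 -0.1 0.3 0;0 -0.1 0.6 0;0 -0.1 0.9 0;0 -0.1 1.2 0;0 -0.1 1.5 0;0 -0.1 1.8 0;0 -0.1 1.8 0"
}}

```text
t: 9.85
tool_pos: [619.4, -169.0, 92.2]
eef_rot: [-0.0, 0.775, 0.632, -0.0]
wrist_force: [-0.4, 0.8, -1.9]
width: 0.767
```

```bash
python3 look.py h "(240,100,370,220)" "(190,70,330,220)" tin_mid,pie_mid,slim_jar "[620,-170.5,73]"
```

```text
side tin_mid 0.53 [ 621.32 -166.92  107.26]
side pie_mid 0.69 [ 620.07 -171.48  117.09]
side slim_jar 0.8 [ 618.45 -167.32   -1.09]
[ 619.87 -169.13   93.21] [0.   0.78 0.63 0.  ] [-0.27  0.51  0.04  1.1  -0.    1.51] 0.7759995914026373 [ 0.61  0.47 -1.24] 10.25
[620,-170.5,73] [-0.13  0.04  2.02]
```

View pics/h_side.png

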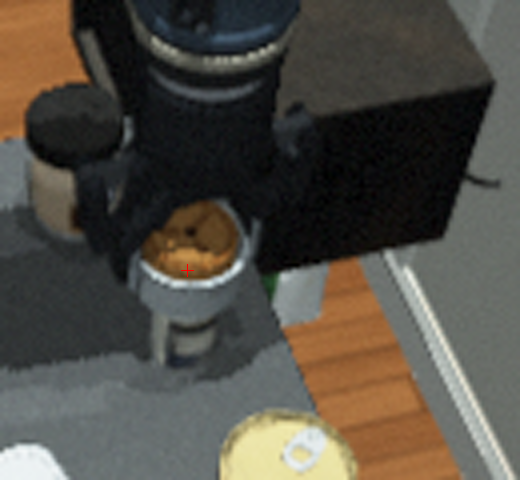

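Pie load has moved to the jar (wrist −2.7 → −1.2 N) with no lip contact. Continuing.

Request:
{"op": "jog_arm", "data": {
  "plan": "0 0 0.3 0;0 0 0.6 0;0 0 0.9 0;0 0 1.2 0;0 0 1.5 0;0 0 1.75 0;0 0 1.75 0;0 0 1.75 0"
}}

```text
t: 10.92
tool_pos: [619.7, -169.1, 75.3]
eef_rot: [-0.0, 0.775, 0.632, -0.0]
wrist_force: [-0.1, 0.0, -0.5]
width: 0.766
```

```bash
python3 look.py i "(240,100,370,220)" "(190,70,330,220)" tin_mid,pie_mid,slim_jar "[620,-170.5,73]"
```

```text
side tin_mid 0.64 [ 615.14 -167.31   88.54]
side pie_mid 0.59 [ 622.28 -169.22  120.6 ]
side slim_jar 0.54 [ 618.25 -169.49   -1.71]
[ 619.84 -169.12   75.64] [0.   0.78 0.63 0.  ] [-0.27  0.52  0.01  1.06 -0.    1.51] 0.7723212547149056 [-0.84 -0.29 -2.05] 11.3167
[620,-170.5,73] [-0.13  0.04  0.26]
```

View pics/i_side.png

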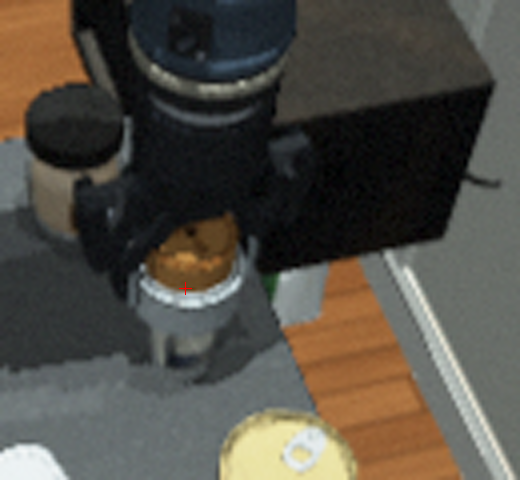

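Pie now stands proud of the ring. A little lower, then release.

Request:
{"op": "jog_arm", "data": {
  "plan": "0 0 0.2 0;0 0 0.4 0;0 0 0.6 0;0 0 0.7 0;0 0 0.7 0;0 0 0.7 0"
}}

```text
t: 11.82
tool_pos: [619.7, -169.1, 68.4]
eef_rot: [-0.0, 0.775, 0.632, -0.0]
wrist_force: [0.5, -0.2, -0.4]
width: 0.771
```

Request:
{"op": "jog_arm", "data": {
  "plan": "0 0 0 0;0 0 0 0;0 0 0 0;0 0 0 0;0 0 0 0;0 0 0 0;0 0 0 0;0 0 0 0",
  "grip": 100
}}

```text
t: 12.48
tool_pos: [619.8, -169.1, 68.5]
eef_rot: [0.0, 0.775, 0.632, -0.0]
wrist_force: [-0.1, 0.2, 0.3]
width: 1.002
```

```bash
python3 look.py j "(240,100,370,220)" "(190,70,330,220)" tin_mid,pie_mid,slim_jar "[620,-170.5,107]"
```

```text
side tin_mid 0.87 [ 619.87 -167.6    15.76]
side pie_mid 0.92 [ 621.69 -171.07  118.23]
side slim_jar 0.59 [ 621.82 -170.7    -2.42]
[ 619.79 -169.11   68.54] [ 0.    0.78  0.63 -0.  ] [-0.27  0.52  0.    1.05 -0.    1.51] 1.0032466108864293 [-1.01 -0.01  0.47] 12.8833
[620,-170.5,107] [-0.13  0.05 -3.85]
```

View pics/j_side.png

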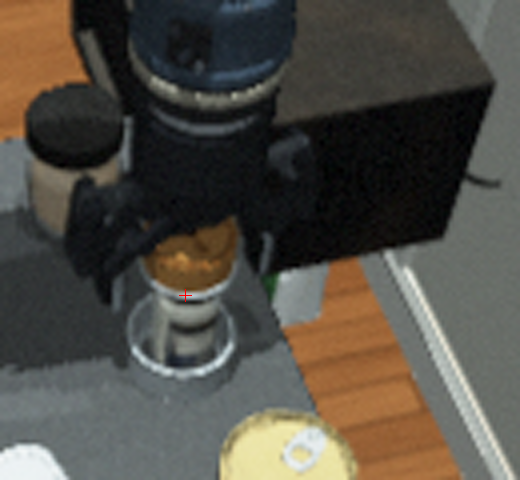

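Ring is down flat round the jar, and the pie sits upright on top. Rising to grip the pastry above its base.

Request:
{"op": "jog_arm", "data": {
  "plan": "-0.1 0 -0.5 0;-0.1 0 -1.3 0;-0.1 0 -2.2 0;-0.1 0 -3 0;-0.1 0 -3.6 0;-0.1 0 -3.75 0;-0.1 0 -3.75 0;-0.1 0 -3.75 0"
}}

```text
t: 13.55
tool_pos: [619.5, -170.0, 106.0]
eef_rot: [0.0, 0.775, 0.632, -0.0]
wrist_force: [-0.1, 0.3, -0.1]
width: 1.004
```

Request:
{"op": "jog_arm", "data": {
  "plan": "0 0 0 0;0 0 0 0;0 0 0 0"
}}

```text
t: 13.8
tool_pos: [619.4, -170.0, 105.6]
eef_rot: [-0.0, 0.775, 0.632, -0.0]
wrist_force: [0.2, 0.7, 0.4]
width: 1.002
```

```bash
python3 look.py k "(240,100,370,220)" "(190,70,330,220)" tin_mid,pie_mid,slim_jar "[620,-170.5,106]"
```

```text
side tin_mid 0.84 [ 618.93 -167.03   15.53]
side pie_mid 0.64 [ 621.77 -168.7   119.77]
side slim_jar 0.77 [ 620.74 -168.75   -1.27]
side slim_jar 0.59 [ 431.33 -277.06   -1.27]
[ 619.56 -170.08  105.99] [ 0.    0.78  0.63 -0.  ] [-0.27  0.5   0.06  1.13 -0.    1.51] 0.9973478139103017 [-1.13 -0.06 -0.54] 14.2
[620,-170.5,106] [-0.03  0.05 -0.  ]
```

View pics/k_side.png

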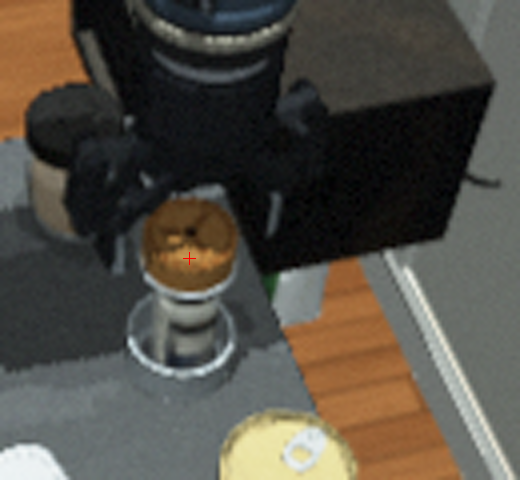

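Request:
{"op": "jog_arm", "data": {
  "plan": "0 0 0 0;0 0 0 0;0 0 0 0;0 0 0 0;0 0 0 0;0 0 0 0;0 0 0 0;0 0 0 0",
  "grip": 30
}}

```text
t: 14.87
tool_pos: [619.7, -170.1, 106.5]
eef_rot: [0.0, 0.775, 0.632, 0.0]
wrist_force: [-1.3, -0.0, 5.8]
width: 0.63
```

```bash
python3 look.py l "(240,100,370,220)" "(190,70,330,220)" tin_mid,pie_mid,slim_jar "[620,-170.5,106]"
```

```text
side tin_mid 0.52 [ 620.9  -171.23   16.63]
side pie_mid 0.67 [ 620.46 -171.41  116.53]
side slim_jar 0.3 [ 429.56 -277.15   -2.89]
[ 619.76 -170.12  106.47] [0.   0.78 0.63 0.  ] [-0.27  0.5   0.06  1.13 -0.    1.51] 0.6378046353754805 [-0.78  0.21  5.96] 15.2667
[620,-170.5,106] [-0.03  0.03  0.05]
```

View pics/l_side.png

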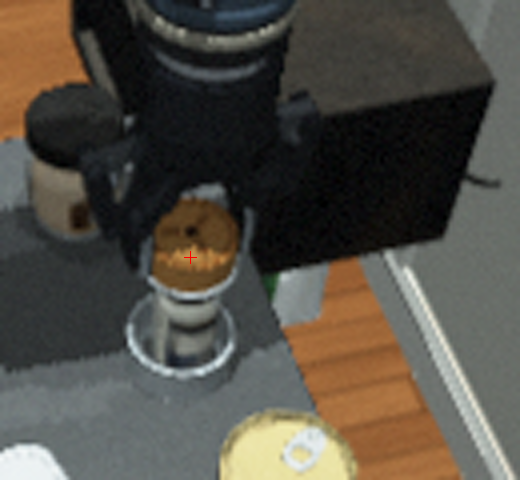

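Width 0.635 (about 56 mm with the same offset as before), so the pads are on the pastry. Lift straight up.

Request:
{"op": "jog_arm", "data": {
  "plan": "0 0 -0.3 0;0 0 -0.8 0;0 0 -1.6 0;0 0 -2.8 0;0 0 -4.2 0;0 0 -5.4 0;0 0 -5.9 0;0 0 -6 0"
}}

```text
t: 15.93
tool_pos: [620.2, -170.2, 167.5]
eef_rot: [0.001, 0.775, 0.632, 0.001]
wrist_force: [-0.3, 0.4, -1.8]
width: 0.637
```

```bash
python3 look.py m "(240,80,370,220)" "(190,70,330,220)" tin_mid,pie_mid,slim_jar,tray "[428,-278,166]"
```

```text
side tin_mid 0.85 [ 618.22 -168.26   17.1 ]
side pie_mid 0.82 [ 624.41 -170.29  179.93]
side tray 0.81 [ 428.81 -275.44   -4.19]
top slim_jar 0.53 [ 428.09 -278.29   -3.88]
top tray 0.77 [ 427.77 -277.51   -1.6 ]
[ 619.45 -170.04  165.67] [-0.    0.78  0.63 -0.  ] [-0.27  0.47  0.16  1.27 -0.    1.51] 0.6314056553937578 [-1.1   0.11 -0.76] 16.4333
[428,-278,166] [-14.43 -16.58  -0.02]
```

View pics/m_side.png

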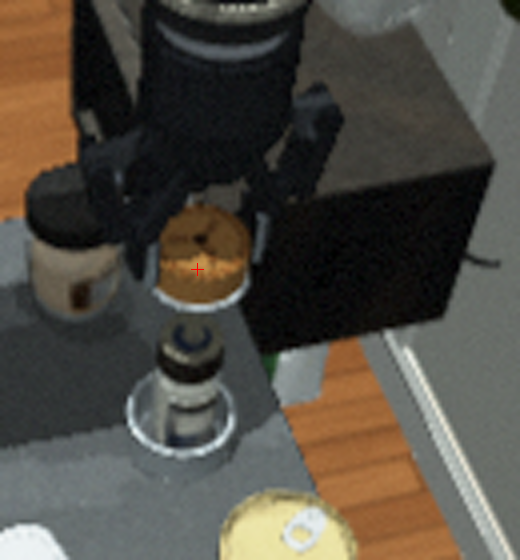

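Pie is clear at (203,255), with the jar and ring left standing. Now to the tray.

Request:
{"op": "jog_arm", "data": {
  "plan": "-0.7 -0.8 0 0;-2.3 -2.6 0 0;-4.5 -5.2 0 0;-6.8 -7.8 0 0;-9.1 -10.4 0 0;-11.3 -13 0 0;-13.2 -15.2 0 0;-14.2 -16.3 0 0"
}}

```text
t: 17.1
tool_pos: [427.6, -277.2, 166.2]
eef_rot: [-0.0, 0.776, 0.631, -0.001]
wrist_force: [0.3, 0.2, -1.0]
width: 0.638
```

Request:
{"op": "jog_arm", "data": {
  "plan": "-0.2 -0.3 0.5 0;-0.2 -0.3 2 0;-0.2 -0.3 4 0;-0.2 -0.3 6 0;-0.2 -0.3 8 0;-0.2 -0.3 9.5 0;-0.2 -0.3 10.5 0;-0.2 -0.3 11 0"
}}

```text
t: 17.77
tool_pos: [427.4, -277.0, 54.6]
eef_rot: [-0.001, 0.775, 0.632, -0.0]
wrist_force: [0.2, 0.2, -1.4]
width: 0.635
```

Request:
{"op": "jog_arm", "data": {
  "plan": "0 0 0 0;0 0 0 0;0 0 0 0"
}}

```text
t: 18.02
tool_pos: [428.6, -278.0, 56.9]
eef_rot: [0.001, 0.775, 0.632, 0.0]
wrist_force: [0.6, -0.4, -0.6]
width: 0.635
```

```bash
python3 look.py n "(180,130,330,270)" "(200,100,390,240)" pie_mid "[428,-278,6]"
```

```text
side pie_mid 0.64 [ 431.81 -280.18   69.94]
top pie_mid 0.69 [ 431.77 -277.05   -5.36]
[ 428.29 -277.89   56.66] [0.   0.78 0.63 0.  ] [-0.58  0.34 -0.35  0.88 -0.    1.2 ] 0.6376603604423678 [-0.22  0.76 -1.41] 18.2167
[428,-278,6] [-0.01 -0.03  5.07]
```

View pics/n_side.png

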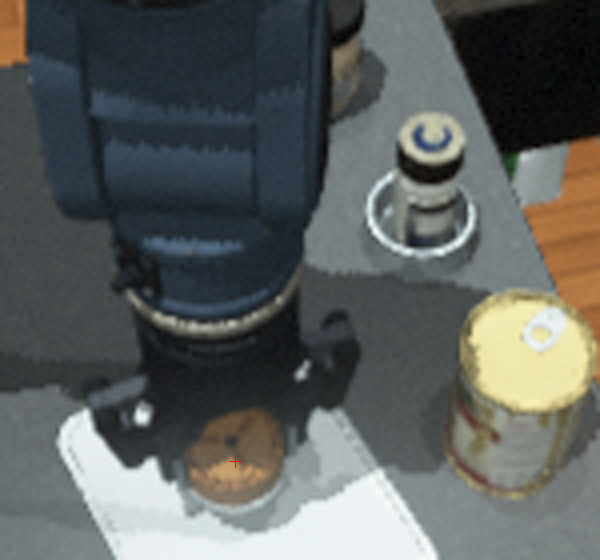

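Request:
{"op": "jog_arm", "data": {
  "plan": "0 0 0.7 0;0 0 1.8 0;0 0 2.9 0;0 0 3.9 0;0 0 4.5 0;0 0 4.8 0;0 0 4.8 0;0 0 4.8 0"
}}

```text
t: 18.88
tool_pos: [428.0, -277.7, 8.1]
eef_rot: [-0.0, 0.775, 0.632, -0.0]
wrist_force: [-0.5, -0.1, -1.8]
width: 0.634
```

Request:
{"op": "jog_arm", "data": {
  "plan": "0 0 0.1 0;0 0 0.2 0;0 0 0.25 0;0 0 0.25 0;0 0 0.25 0"
}}

```text
t: 19.3
tool_pos: [428.0, -277.7, 5.7]
eef_rot: [0.0, 0.775, 0.632, -0.0]
wrist_force: [-1.5, -0.0, -2.2]
width: 0.637
```

Request:
{"op": "jog_arm", "data": {
  "plan": "0 0 0.05 0;0 0 0.1 0;0 0 0.1 0"
}}

```text
t: 19.55
tool_pos: [428.0, -277.7, 5.5]
eef_rot: [0.0, 0.775, 0.632, 0.0]
wrist_force: [-3.1, 1.7, 11.1]
width: 0.63
```

```bash
python3 look.py o "(180,150,330,290)" "(200,100,390,240)" pie_mid,slim_jar,tin_mid
```

```text
side pie_mid 0.68 [ 429.09 -279.29   17.18]
side slim_jar 0.66 [ 618.21 -166.14   -2.77]
side tin_mid 0.75 [ 618.21 -165.86   17.06]
top slim_jar 0.97 [ 621.73 -170.64   -4.12]
top tin_mid 0.72 [ 618.03 -167.99   19.31]
[ 428.04 -277.7     5.5 ] [0.   0.78 0.63 0.  ] [-0.58  0.4  -0.42  0.75 -0.    1.2 ] 0.630828961969013 [-4.06  3.13 11.35] 19.95
```

View pics/o_side.png

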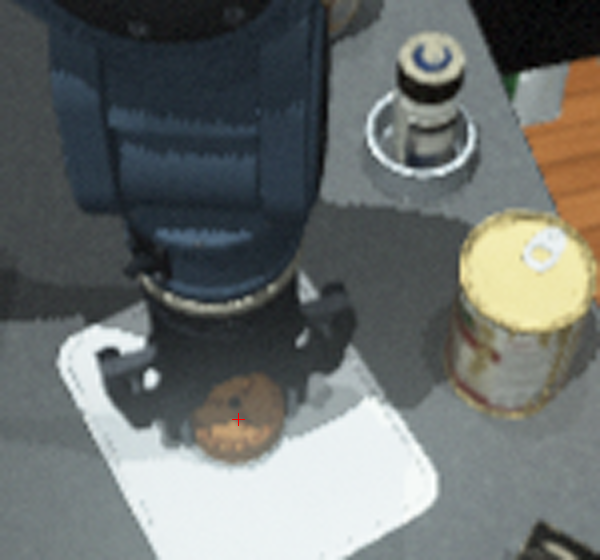

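Contact at 11 N; the pie rests on the tray. Back off 0.5 mm, release, and rise.

Request:
{"op": "jog_arm", "data": {
  "plan": "0 0 -0.05 0;0 0 -0.05 0"
}}

```text
t: 20.12
tool_pos: [428.0, -277.8, 5.5]
eef_rot: [0.0, 0.775, 0.632, 0.0]
wrist_force: [-3.0, 0.8, 7.3]
width: 0.639
```

Request:
{"op": "jog_arm", "data": {
  "plan": "0 0 0 0;0 0 0 0;0 0 0 0;0 0 0 0;0 0 0 0;0 0 0 0;0 0 0 0;0 0 0 0",
  "grip": 100
}}

```text
t: 20.78
tool_pos: [428.0, -277.6, 5.0]
eef_rot: [0.0, 0.775, 0.632, -0.0]
wrist_force: [-0.8, -0.2, 0.0]
width: 0.995
```

Request:
{"op": "jog_arm", "data": {
  "plan": "0 0 -0.5 0;0 0 -1.5 0;0 0 -3 0;0 0 -5 0;0 0 -8 0;0 0 -11 0;0 0 -14 0;0 0 -16 0"
}}

```text
t: 21.45
tool_pos: [428.5, -278.0, 169.0]
eef_rot: [0.002, 0.775, 0.632, 0.0]
wrist_force: [0.9, -0.4, 0.7]
width: 1.002
```

Request:
{"op": "jog_arm", "data": {
  "plan": "2 0 0 0;5 0 0 0;8 0 0 0;11 0 0 0;14 0 0 0;17 0 0 0;19 0 0 0;20 0 0 0"
}}

```text
t: 22.12
tool_pos: [468.6, -79.6, 166.1]
eef_rot: [0.0, 0.774, 0.633, 0.0]
wrist_force: [-0.6, -0.3, 0.3]
width: 0.999
```

Request:
{"op": "jog_arm", "data": {
  "plan": "0 0 0 0;0 0 0 0;0 0 0 0;0 0 0 0"
}}

```text
t: 22.45
tool_pos: [468.1, -82.7, 165.2]
eef_rot: [0.0, 0.776, 0.631, -0.0]
wrist_force: [-0.1, -0.7, 0.6]
width: 0.993
```

```bash
python3 look.py p "(180,120,330,270)" "(190,100,390,250)" pie_mid,slim_jar,tin_mid,tray
```

```text
side pie_mid 0.86 [ 429.54 -278.11   17.3 ]
side slim_jar 0.98 [ 618.54 -166.58   -4.24]
side tin_mid 0.53 [ 618.09 -165.46   18.95]
side tray 0.7 [ 431.46 -278.64   -0.22]
top pie_mid 0.79 [ 423.59 -277.74   20.63]
top slim_jar 0.6 [ 620.8  -170.34   -1.93]
top tin_mid 0.95 [ 618.09 -167.48   19.02]
top tray 0.95 [ 431.32 -278.85   -4.62]
[468.27 -81.82 165.01] [ 0.    0.78  0.63 -0.  ] [-0.17  0.19 -0.25  1.13 -0.    1.6 ] 0.9990355090024071 [-0.29  0.93 -0.27] 22.95
```

View pics/p_side.png

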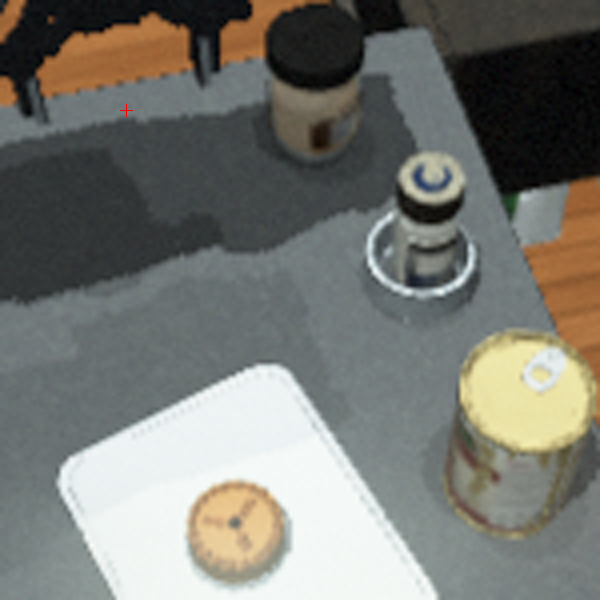

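View pics/p_top.png

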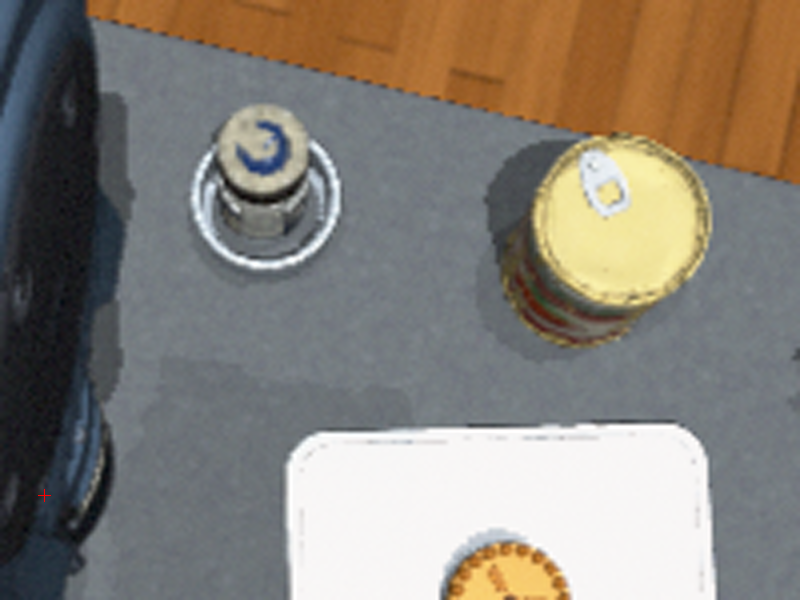

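The pictures show the pie upright mid-tray, the jar standing and the ring flat round it, with the arm clear. Handing in.

```bash
python3 -c "
from rig import r
print(r.close_job())"
```

```text
the job is handed in; nothing more can be done
None
```

The pie is out of its tin and on the tray, and the job was handed in at about 23 s of the 45 s allowed.

I gripped the ring, lowered it centrally over the slim jar until the pie stood clear, and let the ring drop to the worktop. I then lifted the pie off from above by its pastry and set it on the tray. The highest wrist force I read was about 12 N.

**Last checks, from both cameras:**
- **Pie:** upright and near the tray's centre. The networks put it at about (427, -278) and the tray at (431, -279).
- **Jar:** still standing.
- **Ring:** lying flat round the jar, with its mid-height at about 19 mm where 17 mm is expected.
- **Arm:** clear of everything, with the gripper open.

**Disagreements:** the two views differed by about 6 mm on the pie's x and up to about 4 mm on the jar's y. Both are within the networks' stated error and well inside the tray's margin. No check failed.

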